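# Find and mark the balance point of an antenna boom

### The job

Find the boom's balance point: lay it squarely across the balance stand with its grey head on the ridge and its tail resting on the long deck, and let go; then take it by the tail and ease it along, head first, until it tips up and lies level on the ridge alone when you let go. Then mark the spot: set the steel marker saddle astride the bar, directly above the middle of the ridge, leaving the boom balanced level. Do not drop the boom or shift the other things on the bench.

Things in the scene. Friction and masses are not known exactly. Their poses are not given: they have to be found in the camera images.
- ridge (a point): Centre of the flat top of the balance stand's ridge, 40 mm above the bench. The ridge is bare aluminium, 20 mm wide along x, 80 mm long along y, and stands 8 mm proud of the decks. x runs level, square across the ridge, from the long deck to the short deck; z up.
- stand: Balance stand, fixed to the bench: a grey block 80 mm wide, split by the ridge into a long deck (180 mm, on -x) and a short deck (90 mm, on +x), both flat and 32 mm above the bench. Origin under the ridge's centre at bench height, axes as ridge.
- boom: Boom: flat-bottomed aluminium bar 200 long, 28 wide, 22 high, lying on the bench. Origin at mid-length on its underside, x to the head, z up. The head's filling varies: in all 0.25 to 0.38 kg, balance point 15 to 40 mm in front of mid-length; only trying tells.
- boom_grip (a point): Inside the boom's bar, half-way up (11 mm above its underside), 25 mm in front of mid-length: a good place to lift it. Axes as the boom.
- boom_tail (a point): Centre of the boom's plain tail end face, 125 mm behind boom_grip, 11 mm above the underside. Axes as the boom.
- boom_front (a point): Centre of the boom's front end face, 75 mm in front of boom_grip, 11 mm above the underside. The last 35 mm here carry the head: a light-grey housing 34 mm wide and 34 mm high over all, underside flush with the bar; a brass stub juts 12 mm from its end. Axes as the boom.
- marker_mid (a point): Marker saddle's axis, half-way up: 30 mm above its feet, 16 mm above the underside of its bridge. It stands on its legs on the bench, z up; bare steel, 60 mm high, 50 g. Upright tab to hold: 24 mm along x, 14 mm across (y), from 20 to 60 mm above the feet.
- marker: The same marker saddle, origin between its feet. Under the tab a bridge 44 mm wide along y, 14 to 20 mm above the feet; below it two 14 mm legs, 34 mm apart inside, to go either side of the 28 mm bar, with the bridge's underside resting on the bar's top.
- board: Green circuit board with capacitors, 110 x 200 mm, bystander; origin under its centre.
- mug: White mug, 95 mm high, bystander; origin under its centre.
- spare_bar: Plain aluminium bar without a head, 130 x 28 x 22 mm, bystander; origin under its centre.
- driver: Screwdriver, bystander lying on the bench.
- bin: Grey component bin, 120 x 160 x 50 mm, bystander; origin under its centre.
- meter: Black hand-held multimeter, 160 x 85 x 46 mm, bystander; origin under its centre.
- spray: White bottle, 170 mm high, bystander; origin under its centre.
Not all that is in view belongs to the job. Of the things like the marker, leave any that is orange; of the rest the larger one is meant. What is shaped like the boom but purple is not meant.

How it is judged:
By the outcome, as a careful person would: the job done as asked, in the order asked, and still so for the second after the job is handed in, with the robot touching nothing.
It also fails if it takes over 72 s, if anything falls off the work surface, if the arm or the gripper's body presses on something with over 40 N, if the wrist force passes 120 N, or if a joint passes its speed limit or range.

### The arm

A 6-joint arm with a two-finger parallel gripper is mounted at the origin on the work surface. World frame = base frame: x ahead of the robot, y to its left, z up, the work surface at z = 0. Lengths are in m, angles in rad, forces in N, time in s.
With the tool pointing down it reaches from about 0.375 to 0.975 m from the base axis. Payload 3.8 kg.
Tool frame: the origin (TCP) lies on the centre line of the jaws, within the pads' length; the fingertips stand 14 mm ahead of it and the grasp point (between the pads) lies 5 mm behind it; z points along the fingers, y is the line along which they close (so a half turn about z gives the same grasp; the last joint's range is limited). The gripper opens to 85 mm and grips with 20 to 120 N. Pads are 22 mm wide; open, the fingers measure 114 mm over their backs; the gripper's body (76 mm by 85 mm) begins 54 mm behind the grasp point. The pads swing forward as they close: fully open they stand 13 mm farther back than shut.
Start: joints at [-1.184, 0.264, 1.604, -0, 1.274, -0.037], TCP at [0.278, -0.615, 0.245] pointing down, gripper open.
Joint ranges: [-2.63, 2.63], [-0.94, 2.18], [0.31, 2.57], [-1.31, 4.45], [0, 2.66], [-2.55, 2.55]. Speed limits (rad/s): [2.57, 2.57, 3.14, 3.14, 3.14, 3.14].

### API

Orientations are given as a rotation vector (axis times angle).
In Python, from workcell import bot, eyes, spot_in gives the robot as it stands.
- The arm moves only by the tool carry_out, never from a script. Its argument "series" is text: rows parted by semicolons, each of 4 numbers parted by spaces: the shift along the world's x, y, z in m, then the turn about the world's z in degrees. In form: tx ty tz roll; .... A call has 1 to 20 rows; each row shifts and turns the commanded pose from where the row before left it; what a row does not reach is not made up. A row lasts 1/8 s, in which the tool goes at most 62.5 mm and 10.7 degrees, less where a joint would pass 70% of its speed; a pose out of reach is approached as far as the arm can. A call is refused whole if a number of a shift passes 0.0625 or a number of a turn 10.7, either way. A call with a gripper value outside its range is refused whole. "jaw" is the gripper command: -1 is shut, 1 is fully open, values between are in proportion, set as the call begins (left out, the last holds). The fingers move at their own pace and stop on an object; "grip_force" is the grip in N (left out, the last holds). Time passes only in rows, so rows that do not move let the fingers close. It gives the time, the measured TCP pose, the force, the opening and the grip force at its end, in the units of the state.
- bot.read_state(): the state, without advancing time (a new reading comes with each control period).
- eyes.read_camera(name): name is "scene" or "side" or "wrist"; returns (picture, depth): 420x560x3 uint8, blue, green, red; 420x560 float32, m along the optical axis (not along the pixel's ray), 0 where there is no reading.
- eyes.get_calibration(name): a dict with "K" (3x3 intrinsics, pixels), "position" and "rotation" of the camera in the world; the wrist camera has in their place "T_tool_cam" (4x4, takes a point from camera to tool coordinates, whose origin is the TCP and whose axes are the flange's). Camera axes: x right, y down, z forward; pixel columns grow to the right and rows downward; lengths in m; the calibration is good to about 2 mm. A picture is of the moment at which its call begins: read the wrist's pose just before it. get_calibration takes no time and is no camera call.
- bot.finish_job(): hands the job in; it is judged then, once.
Trained networks look in the newest picture that a camera, given by its name, has taken for a name from the list of things; names that differ only in an ending like _2 or _b are one class to them, and where a whole thing is asked for, a point or a joint stands for the part that bears it (a point fixed in the world has none). Each returns a list of dicts, best first, with "score" (0 to 1); they miss things now and then, are a little off and sometimes report something else, mostly with a low value. They report only what shows in the picture. A call takes as long as a camera call. They do not tell look-alikes from the thing itself.
- spot_in(camera, target): "rect" ([centre column, centre row, width, height] in pixels, round what is visible of it).
The state is a dict: "time": time; "q": joint angles; "joint_vel": joint speeds; "joint_torque": joint torques, N m; "tool_pos": TCP position; "tcp_rot": TCP orientation; "wrist_force": force on the tool from outside, world axes, zero at the start; "torque": the same for the moment, N m; "width": opening from 0.0 (shut) to 1.0 (fully open); "grip_force": force on a finger pad.
Only numpy, scipy, OpenCV 4.12 (cv2) and the standard library are available. Lean on these libraries where they do the work, as an engineer would, in place of code of your own. Each camera call takes 0.05 s, during which the arm holds its last target. There are 200 camera calls.

## Working session

There is one attempt and no reset: what is moved stays moved. The work goes in short steps, Python scripts to look and compute and a tool call to move; the robot and the scene stay as the last step left them, time stands still between calls to the robot, and variables do not carry over. Pictures are saved under pics/ and viewed, at most 10 in all, crops included, and the job is handed in when it is done.

Besides the shell and the picture viewer there is one more tool, called after ">>>" as name(argument=value, ...) on one line, values as JSON. carry_out: Moves the arm, as the interface text tells. Its arguments: {"type":"object","properties":{"series":{"type":"string"},"jaw":{"type":"number"},"grip_force":{"type":"number"}},"required":["series"]}

```bash
ls; mkdir -p pics; cat > h.py <<'E'
import numpy as np, cv2
from workcell import bot, eyes, spot_in
from scipy.spatial.transform import Rotation as R
def look(n):
    s=bot.read_state(); p,d=eyes.read_camera(n); c=eyes.get_calibration(n); K=np.array(c["K"])
    if n=="wrist":
        T=np.eye(4);T[:3,:3]=R.from_rotvec(s["tcp_rot"]).as_matrix();T[:3,3]=s["tool_pos"];T=T@np.array(c["T_tool_cam"])
    else:
        T=np.eye(4);r=np.array(c["rotation"]);T[:3,:3]=r if r.shape==(3,3) else R.from_rotvec(r).as_matrix();T[:3,3]=c["position"]
    v,u=np.mgrid[:d.shape[0],:d.shape[1]]
    P=np.stack([(u-K[0,2])/K[0,0]*d,(v-K[1,2])/K[1,1]*d,d],-1)@T[:3,:3].T+T[:3,3]
    P[d==0]=np.nan
    return p,P,K,T
E
python3 - <<'E'
from h import *
im=[]
for n in("scene","side"):
    p,P,K,T=look(n);cv2.imwrite(f"pics/{n}.png",p);np.save(f"{n}.npy",P);np.savez(f"{n}cal.npz",K=K,T=T,p=p)
    print(n,T.round(3).tolist())
    for t in("ridge","stand","boom","marker","boom_front","boom_tail"):
        for r in spot_in(n,t)[:4]:
            x,y,w,h=r["rect"];q=P[min(int(y),419),min(int(x),559)];print(t,round(r["score"],2),np.round(r["rect"]).astype(int).tolist(),q.round(3))
print(bot.read_state())
E
```

```text
pics
scene [[-0.486, 0.757, -0.436, 1.191], [0.874, 0.414, -0.254, 0.396], [-0.011, -0.505, -0.863, 1.363], [0.0, 0.0, 0.0, 1.0]]
ridge 0.72 [267, 229, 83, 73] [ 0.576 -0.02   0.034]
stand 0.56 [265, 227, 79, 74] [ 0.571 -0.026  0.034]
boom 0.95 [200, 176, 16, 56] [ 0.498 -0.322  0.023]
boom 0.78 [248, 131, 62, 24] [ 0.256 -0.283  0.026]
marker 0.74 [394, 252, 10, 14] [0.465 0.358 0.05 ]
marker 0.59 [412, 240, 10, 9] [0.398 0.391 0.04 ]
marker 0.58 [412, 274, 16, 17] [0.509 0.43  0.047]
boom_front 0.61 [202, 175, 12, 55] [ 0.497 -0.318  0.024]
boom_front 0.6 [252, 130, 58, 26] [ 0.238 -0.274  0.018]
boom_tail 0.68 [203, 175, 14, 55] [ 0.494 -0.317  0.022]
boom_tail 0.67 [247, 131, 60, 22] [ 0.261 -0.28   0.027]
boom_tail 0.51 [393, 251, 13, 20] [0.464 0.352 0.05 ]
side [[-0.768, -0.428, 0.477, -0.067], [-0.64, 0.491, -0.591, 0.765], [0.019, -0.759, -0.651, 0.873], [0.0, 0.0, 0.0, 1.0]]
ridge 0.65 [283, 208, 93, 57] [ 0.545 -0.007  0.031]
ridge 0.3 [148, 253, 80, 64] [0.701 0.372 0.026]
stand 0.77 [285, 207, 93, 55] [ 0.542 -0.007  0.032]
boom 0.71 [357, 173, 71, 19] [ 0.479 -0.317  0
[... 325 characters left out ...]
 ]
{'time': 0.7, 'q': array([-1.18391915e+00,  2.63854366e-01,  1.60395312e+00,  2.89359271e-05,
        1.27371946e+00, -3.68640805e-02]), 'joint_vel': array([-4.26438199e-04,  1.08238970e-05, -6.73144946e-04, -9.30748049e-04,
       -1.55569570e-03,  9.71666394e-04]), 'joint_torque': array([ 1.06840824e-03, -5.14844191e+01, -3.67613590e+01, -4.48789660e-05,
        6.89240678e-04,  3.46219608e-06]), 'tool_pos': array([ 0.27757581, -0.61529959,  0.24533587]), 'tcp_rot': array([3.07128854e+00, 6.60616979e-01, 6.07696726e-05]), 'wrist_force': array([ 1.28490125,  0.57366647, -0.32536583]), 'torque': array([-0.00224504, -0.015002  , -0.05936761]), 'grip_force': 0.0, 'width': 1.000355568632491}
```

View pics/scene.png

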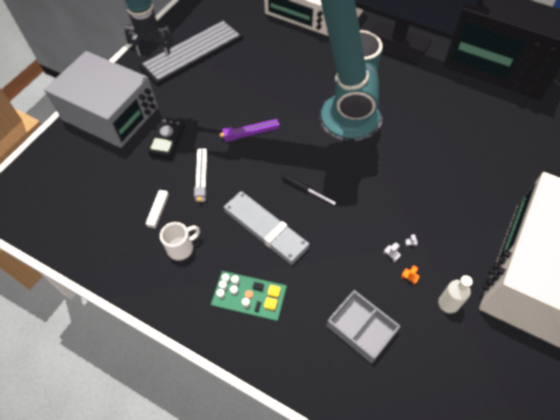

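View pics/side.png

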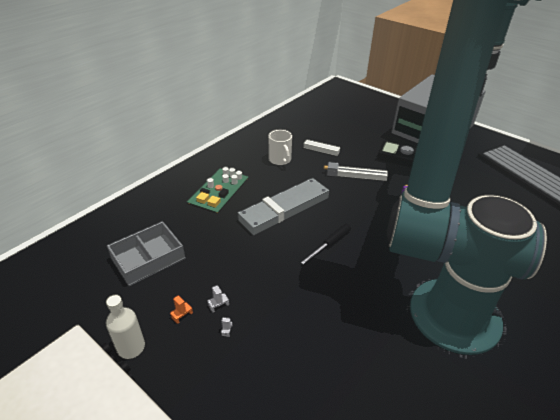

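The scene view shows the boom at (200,175) with its head and brass stub at the lower end. The stand's ridge is at (275,233), with the long deck to the upper left. The larger grey marker is at (393,251), the small one at (412,240) and the orange one at (412,274).

```bash
python3 - <<'E'
from h import *
def seg(P,c,r,z0,z1,dil=None):
    m=(np.hypot(P[...,0]-c[0],P[...,1]-c[1])<r)&(P[...,2]>z0)&(P[...,2]<z1)
    n,l,st,ce=cv2.connectedComponentsWithStats(m.astype(np.uint8))
    k=1+np.argmax(st[1:,4]); return P[l==k]
for n in("scene","side"):
    P=np.load(n+".npy");p=np.load(n+"cal.npz")["p"];print(n)
    for nm,c,r,z0,z1 in(("stand",(.55,-.02),.2,.024,.06),("ridge",(.58,-.02),.1,.0365,.06),("boom",(.5,-.32),.15,.01,.05),("head",(.54,-.32),.12,.028,.05),("marker",(.46,.357),.035,.008,.08),("tab",(.46,.357),.035,.03,.08)):
        q=seg(P,c,r,z0,z1); rc=cv2.minAreaRect(q[:,:2].astype(np.float32)*1000)
        print(nm,len(q),"c",np.round(rc[0],1),"size",np.round(rc[1],1),"ang",round(rc[2],1),"z",np.percentile(q[:,2],[5,50,95]).round(4), "box",cv2.boxPoints(rc).round(0).tolist())
    # bench level
    print("bench z",np.nanmedian(P[...,2][(abs(P[...,0]-.45)<.1)&(abs(P[...,1]-.2)<.05)]))
p=np.load("scenecal.npz")["p"];s=np.load("sidecal.npz")["p"]
a=cv2.resize(p[140:270,170:320],(600,520),interpolation=cv2.INTER_CUBIC)
cv2.imwrite("pics/c1.png",a)
E
```

```text
scene
stand 2144 c [561.1 -31.4] size [291.5  84.4] ang 77.4 z [0.0269 0.0325 0.0393] box [[488.0, -164.0], [570.0, -183.0], [634.0, 102.0], [552.0, 120.0]]
ridge 160 c [571.8  14.3] size [30.5 82.1] ang 77.9 z [0.0372 0.0399 0.0449] box [[528.0, 8.0], [609.0, -9.0], [615.0, 21.0], [535.0, 38.0]]
boom 477 c [ 490.8 -324.4] size [219.4  34.8] ang 32.3 z [0.0148 0.0237 0.0362] box [[389.0, -368.0], [407.0, -398.0], [593.0, -281.0], [574.0, -251.0]]
head 95 c [ 556.2 -284.4] size [41.7 33.5] ang 33.8 z [0.0288 0.0342 0.0392] box [[530.0, -282.0], [548.0, -310.0], [583.0, -287.0], [564.0, -259.0]]
marker 152 c [454.7 353.5] size [43.6 26. ] ang 70.6 z [0.0151 0.0252 0.0612] box [[435.0, 337.0], [460.0, 329.0], [474.0, 370.0], [450.0, 378.0]]
tab 68 c [455.4 354.3] size [14.2 25.1] ang 70.6 z [0.0344 0.0572 0.0629] box [[441.0, 352.0], [465.0, 343.0], [470.0, 357.0], [446.0, 365.0]]
bench z 0.0004344530411927172
side
stand 1762 c [558.7 -33.4] size [292.6  85.2] ang 76.9 z [0.0272 0.0311 0.0381] box [[484.0, -166.0], [567.0, -186.0], [633.0, 99.0], [551.0, 119.0]]
ridge 123 c [568.7  11.7] size [22.9 80.1] ang 78.3 z [0.0368 0.0392 0.0412] box [[527.0, 9.0], [606.0, -8.0], [610.0, 15.0], [532.0, 31.0]]
boom 499 c [ 488.3 -322.6] size [211.8  37.9] ang 31.9 z [0.0117 0.0211 0.0336] box [[388.0, -362.0], [408.0, -395.0], [588.0, -283.0], [568.0, -251.0]]
head 73 c [ 554.4 -282.5] size [37.  34.7] ang 28.8 z [0.0293 0.0327 0.0354] box [[530.0, -276.0], [547.0, -307.0], [579.0, -289.0], [562.0, -258.0]]
marker 261 c [451.1 353. ] size [44.5 27.3] ang 67.7 z [0.0139 0.0219 0.0595] box [[430.0, 338.0], [455.0, 327.0], [472.0, 368.0], [447.0, 379.0]]
tab 113 c [450.9 353.1] size [14.9 26.3] ang 73.2 z [0.0313 0.0539 0.0604] box [[436.0, 350.0], [461.0, 342.0], [466.0, 356.0], [440.0, 364.0]]
bench z -0.0009828212694322769
```

View pics/c1.png

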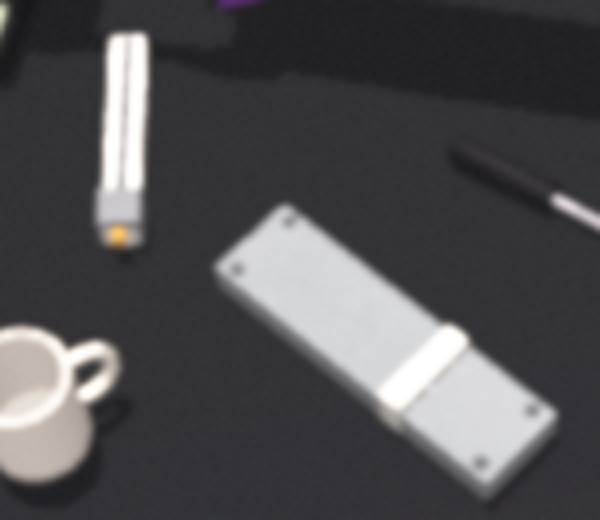

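>>> carry_out(series="0.0323 0.0433 0 1.1; 0.0323 0.0433 0 1.1; 0.0323 0.0433 0 1.1; 0.0323 0.0433 0 1.1; 0.0323 0.0433 0 1.1; 0.0323 0.0433 -0.02 1.1; 0.0323 0.0433 -0.03 1.2; 0 0 0 0; 0 0 0 0; 0 0 0 0", jaw=0.3, grip_force=30)

```text
time: 1.95
tool_pos: [0.5037, -0.3136, 0.1964]
tcp_rot: [3.018, 0.865, 0.002]
wrist_force: [-0.4, -0.5, 0.3]
width: 0.65
grip_force: 0.0
```

```bash
cat >> h.py <<'E'
def st():
    s=bot.read_state();M=R.from_rotvec(s["tcp_rot"]).as_matrix()
    print("t",round(s["time"],2),"pos",(s["tool_pos"]*1000).round(1),"yang",np.degrees(np.arctan2(M[1,1],M[0,1])).round(2),"F",np.round(s["wrist_force"],2),"M",np.round(s["torque"],3),"w",round(s["width"]*85,1),"g",round(s["grip_force"],1))
def rect(P,c,r,z0,z1,nm=""):
    m=(np.hypot(P[...,0]-c[0],P[...,1]-c[1])<r)&(P[...,2]>z0)&(P[...,2]<z1)
    n,l,s,ce=cv2.connectedComponentsWithStats(m.astype(np.uint8))
    k=1+np.argmax(s[1:,4]);q=P[l==k];rc=cv2.minAreaRect(q[:,:2].astype(np.float32)*1000)
    print(nm,len(q),"c",np.round(rc[0],1),"size",np.round(rc[1],1),"ang",round(rc[2],1),"z",(1000*np.percentile(q[:,2],[2,50,98])).round(1),"box",cv2.boxPoints(rc).round(0).tolist())
    return q
E
python3 - <<'E'
from h import *
st()
p,P,K,T=look("wrist");cv2.imwrite("pics/w1.png",p);np.save("w1.npy",P)
rect(P,(.5,-.32),.15,.012,.05,"boom");rect(P,(.555,-.283),.06,.028,.05,"head")
print("bench",np.nanmedian(P[...,2][P[...,2]<.008]))
for i in range(3): eyes.read_camera("wrist"); st()
E
```

```text
t 1.95 pos [ 503.7 -313.6  196.4] yang -58.0 F [-0.37 -0.45  0.26] M [ 0.008 -0.002  0.009] w 55.3 g 0.0
boom 7291 c [ 491.6 -324.2] size [212.6  34. ] ang 31.3 z [19.9 21.6 34.2] box [[392.0, -365.0], [410.0, -394.0], [591.0, -284.0], [574.0, -255.0]]
head 1837 c [ 557.2 -284.4] size [33.8 34. ] ang 32.0 z [31.5 33.1 34.7] box [[534.0, -279.0], [552.0, -308.0], [581.0, -290.0], [563.0, -261.0]]
bench -0.0008677435841291103
t 2.05 pos [ 503.5 -313.7  196.4] yang -58.03 F [-0.18  0.94  0.84] M [-0.01  -0.022  0.025] w 55.3 g 0.0
t 2.1 pos [ 503.4 -313.5  196.2] yang -58.03 F [-0.45 -0.3   0.63] M [ 0.01   0.034 -0.05 ] w 55.0 g 0.0
t 2.15 pos [ 503.4 -313.4  196. ] yang -58.02 F [-0.14 -0.26  0.36] M [-0.026  0.053 -0.03 ] w 55.0 g 0.0
```

View pics/w1.png

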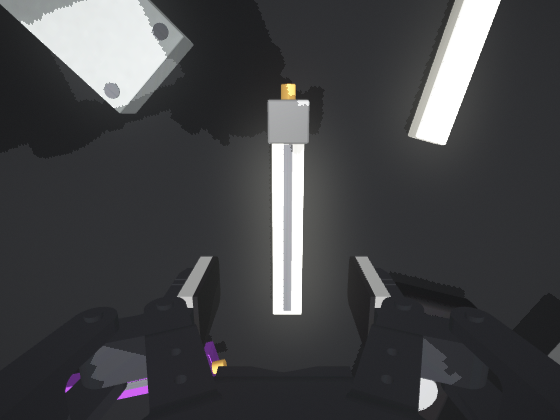

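The wrist view shows the boom centred between the fingers, with its head at (288,120) and tail end at (288,312). The stand is at upper left and the spare bar at upper right. I'll descend and grip.

>>> carry_out(series="0.0045 -0.001 -0.05 0; 0 0 -0.05 0; 0 0 -0.04 0; 0 0 -0.02 0; 0 0 -0.01 0; 0 0 -0.006 0; 0 0 0 0; 0 0 0 0")

```text
time: 3.15
tool_pos: [0.5091, -0.3138, 0.0206]
tcp_rot: [3.018, 0.868, 0.002]
wrist_force: [0.6, 0.1, -0.1]
width: 0.649
grip_force: 0.0
```

>>> carry_out(series="0 0 0 0; 0 0 0 0; 0 0 0 0; 0 0 0 0; 0 0 0 0; 0 0 0 0", jaw=-1, grip_force=40)

```text
time: 3.9
tool_pos: [0.509, -0.3137, 0.0203]
tcp_rot: [3.018, 0.868, 0.002]
wrist_force: [-0.6, -1.3, 6.6]
width: 0.318
grip_force: 40.8
```

>>> carry_out(series="0 0 0.01 0; 0 0 0.03 0; 0 0 0.05 0; 0 0 0.05 0; 0 0 0 0; 0 0 0 0; 0 0 0 0; 0 0 0 0; 0 0 0 0; 0 0 0 0")

```text
time: 5.15
tool_pos: [0.5081, -0.3131, 0.1589]
tcp_rot: [-3.019, -0.868, 0.001]
wrist_force: [0.2, -0.0, -2.5]
width: 0.311
grip_force: 40.0
```

```bash
python3 - <<'E'
from h import *
st();F=[];M=[]
for i in range(16):
    p,d=eyes.read_camera("wrist");s=bot.read_state();F.append(s["wrist_force"]);M.append(s["torque"])
F=np.mean(F,0);M=np.mean(M,0);print(F,M)
a=np.radians(32.0);x=np.array([np.cos(a),np.sin(a)]);W=-F[2];print("W",W,"moment across",M[:2]@[-x[1],x[0]],"lever mm",1000*(M[:2]@[-x[1],x[0]])/W)
p,P,K,T=look("wrist");rect(P,(.51,-.31),.15,.125,.2,"boom")
E
```

```text
t 5.15 pos [ 508.1 -313.1  158.9] yang -57.92 F [ 0.23 -0.01 -2.48] M [ 0.007 -0.044 -0.003] w 26.4 g 40.0
[ 0.13653728  0.08185212 -2.42664013] [-0.01096275 -0.01952005 -0.00808554]
W 2.4266401343404866 moment across -0.010744571642765996 lever mm -4.4277565060903274
boom 33983 c [ 522.8 -299. ] size [118.5  85.7] ang 59.8 z [159.  171.4 199.4] box [[456.0, -329.0], [530.0, -372.0], [590.0, -269.0], [516.0, -226.0]]
```

>>> carry_out(series="0.007 0.0388 0 6.4; 0.007 0.0388 0 6.4; 0.007 0.0388 0 6.4; 0.007 0.0388 0 6.5; 0.007 0.0388 0 6.5; 0.007 0.0388 0 6.5; 0.0075 0.0385 0 6.5; 0 0 0 0; 0 0 0 0; 0 0 0 0; 0 0 0 0")

```text
time: 7.38
tool_pos: [0.5575, -0.0428, 0.1593]
tcp_rot: [2.455, 1.96, -0.0]
wrist_force: [1.4, 0.3, -2.4]
width: 0.321
grip_force: 40.1
```

```bash
python3 - <<'E'
from h import *
st()
for n in("wrist","side","scene"):
    p,P,K,T=look(n);print(n);cv2.imwrite(f"pics/b_{n}.png",p)
    for a in((.56,-.03),.2,.024,.05,"stand"),((.57,.0125),.06,.0365,.06,"ridge"),((.54,-.04),.2,.12,.163,"boom"):
        try: rect(P,*a)
        except Exception as e: print(a[-1],"none")
E
```

```text
t 7.38 pos [557.5 -42.8 159.3] yang -12.81 F [ 1.37  0.32 -2.36] M [ 0.034 -0.017  0.016] w 27.3 g 40.1
wrist
stand 11214 c [569.6   1.9] size [186.1  80.2] ang 77.3 z [29.7 31.2 38.6] box [[510.0, -80.0], [588.0, -98.0], [629.0, 84.0], [551.0, 101.0]]
ridge 288 c [607.4   2.8] size [19.6  6.9] ang 77.0 z [37.9 39.1 40.4] box [[602.0, -6.0], [609.0, -8.0], [613.0, 12.0], [606.0, 13.0]]
boom 12695 c [555.2 -41.8] size [79.2 51.9] ang 60.2 z [155.5 160.1 161.5] box [[513.0, -63.0], [558.0, -89.0], [597.0, -20.0], [552.0, 5.0]]
side
stand 1743 c [558.  -33.6] size [293.2  86.4] ang 77.0 z [25.8 31.2 39.7] box [[483.0, -167.0], [567.0, -186.0], [633.0, 100.0], [549.0, 119.0]]
ridge 123 c [570.   10.8] size [22.2 83.1] ang 77.5 z [36.7 39.  42.4] box [[527.0, 9.0], [608.0, -9.0], [613.0, 13.0], [532.0, 31.0]]
boom 538 c [548.2 -61. ] size [213.6  55.9] ang 70.9 z [139.4 156.6 162.2] box [[487.0, -153.0], [540.0, -171.0], [610.0, 31.0], [557.0, 49.0]]
scene
stand 1980 c [561.3 -32.7] size [294.6  83.9] ang 77.6 z [25.9 32.4 41.9] box [[489.0, -167.0], [571.0, -186.0], [634.0, 102.0], [552.0, 120.0]]
ridge 148 c [571.5  13.8] size [24.2 80.8] ang 77.5 z [36.7 40.2 45.1] box [[529.0, 11.0], [608.0, -7.0], [614.0, 17.0], [535.0, 34.0]]
boom 185 c [ 537.3 -129. ] size [74.1 29.3] ang 78.1 z [142.6 159.9 162.9] box [[515.0, -162.0], [544.0, -168.0], [559.0, -96.0], [531.0, -90.0]]
```

View pics/b_wrist.png

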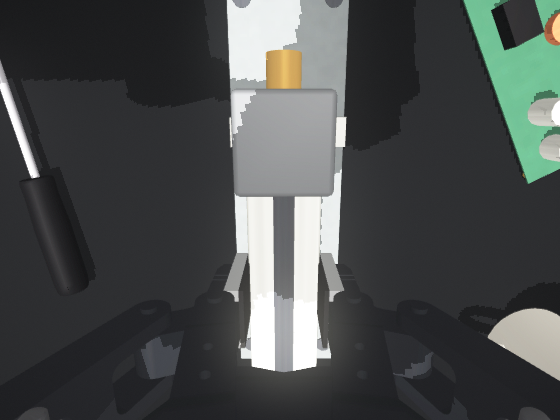

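Ridge ends show at about (232,131) and (344,131), and the head sits squarely above at (284,140). The bar is aligned, so I'll lower it.

>>> carry_out(series="0.001 0 -0.03 0; 0 0 -0.035 0; 0 0 -0.02 0; 0 0 -0.008 0; 0 0 -0.003 0; 0 0 -0.001 0; 0 0 -0.001 0; 0 0 -0.001 0; 0 0 0 0; 0 0 0 0")

```text
time: 8.78
tool_pos: [0.5587, -0.0419, 0.0604]
tcp_rot: [2.454, 1.962, 0.0]
wrist_force: [-0.2, 0.5, -2.2]
width: 0.317
grip_force: 40.0
```

>>> carry_out(series="0 0 -0.001 0; 0 0 0 0; 0 0 0 0")

```text
time: 9.15
tool_pos: [0.5588, -0.042, 0.0598]
tcp_rot: [2.453, 1.962, 0.0]
wrist_force: [-2.8, -0.7, 4.4]
width: 0.316
grip_force: 40.8
```

>>> carry_out(series="0 0 -0.001 0; 0 0 0 0; 0 0 0 0")

```text
time: 9.52
tool_pos: [0.5589, -0.0423, 0.059]
tcp_rot: [2.453, 1.962, -0.0]
wrist_force: [-3.9, -2.9, 5.8]
width: 0.319
grip_force: 41.3
```

>>> carry_out(series="0 0 -0.001 0; 0 0 0 0; 0 0 0 0", grip_force=20)

```text
time: 9.9
tool_pos: [0.559, -0.0426, 0.0582]
tcp_rot: [2.453, 1.961, -0.0]
wrist_force: [-4.1, -3.3, 7.1]
width: 0.318
grip_force: 41.4
```

>>> carry_out(series="0 0 -0.001 0; 0 0 0 0; 0 0 0 0")

```text
time: 10.28
tool_pos: [0.559, -0.0426, 0.0579]
tcp_rot: [2.452, 1.962, -0.001]
wrist_force: [-6.2, -3.2, 11.1]
width: 0.319
grip_force: 42.0
```

>>> carry_out(series="0 0 0 0; 0 0 0 0; 0 0 0 0; 0 0 0.02 0; 0 0 0.04 0; 0 0 0.05 0; -0.007 -0.03 0.02 0; -0.007 -0.03 0 0; 0 0 0 0; 0 0 0 0; 0 0 0 0", jaw=0.3, grip_force=30)

```text
time: 11.65
tool_pos: [0.5446, -0.1011, 0.1857]
tcp_rot: [-2.452, -1.962, 0.001]
wrist_force: [0.8, 0.0, -0.0]
width: 0.65
grip_force: 0.0
```

```bash
cat >> h.py <<'E'
C=np.array([571.,11.7]);A=np.radians(77.2);X=np.array([np.cos(A),np.sin(A)]);Y=np.array([-X[1],X[0]])
def boom(P,n):
    # stand frame points, mm; profile of the top along x
    q=P.reshape(-1,3)*1000;q=q[~np.isnan(q[:,0])];d=q[:,:2]-C;u=np.c_[d@X,d@Y,q[:,2]]
    t=u[(abs(u[:,1])<26)&(u[:,2]>47)&(u[:,2]<85)&(u[:,0]>-215)&(u[:,0]<170)]
    print(n,"pts",len(t),"x ends",np.percentile(t[:,0],[.3,99.7]).round(1),"min/max",t[:,0].min().round(1),t[:,0].max().round(1))
    for a in range(-200,120,20):
        s=t[(t[:,0]>=a)&(t[:,0]<a+20)]
        if len(s)>10: print("  x",a,"ymid",(np.percentile(s[:,1],[3,97]).mean()).round(1),"w",np.ptp(np.percentile(s[:,1],[3,97])).round(1),"ztop",np.percentile(s[:,2],70).round(1))
    for nm,f in(("deck-",u[(u[:,0]<-20)&(u[:,0]>-170)&(abs(u[:,1])>25)&(abs(u[:,1])<38)&(u[:,2]<45)]),):
        if len(f):print("  deck z",np.median(f[:,2]).round(1))
E
python3 - <<'E'
from h import *
st()
for n in("wrist","side","scene"):
    p,P,K,T=look(n);cv2.imwrite(f"pics/c_{n}.png",p);boom(P,n)
E
```

```text
t 11.65 pos [ 544.6 -101.1  185.7] yang -12.68 F [ 0.79  0.   -0.02] M [ 0.035 -0.018 -0.025] w 55.3 g 0.0
wrist pts 11660 x ends [-179.7   18.1] min/max -181.4 21.5
  x -200 ymid 3.7 w 16.8 ztop 53.3
  x -180 ymid -0.2 w 25.9 ztop 54.0
  x -160 ymid 0.1 w 26.2 ztop 54.9
  x -140 ymid 0.2 w 25.7 ztop 55.9
  x -120 ymid 0.3 w 26.4 ztop 56.8
  x -100 ymid 0.4 w 25.9 ztop 57.8
  x -80 ymid 0.4 w 26.3 ztop 58.9
  x -60 ymid 0.5 w 26.1 ztop 59.8
  x -40 ymid 0.7 w 26.4 ztop 60.6
  x -20 ymid 0.7 w 31.4 ztop 73.5
  x 0 ymid 0.8 w 31.5 ztop 74.5
  x 20 ymid 1.2 w 10.9 ztop 67.4
  deck z 31.1
side pts 567 x ends [-180.4   30. ] min/max -183.0 31.0
  x -180 ymid 2.9 w 28.1 ztop 54.3
  x -160 ymid 3.9 w 27.1 ztop 55.2
  x -140 ymid 4.4 w 26.9 ztop 56.0
  x -120 ymid 4.1 w 27.3 ztop 57.1
  x -100 ymid 3.6 w 28.0 ztop 57.6
  x -80 ymid 5.0 w 26.6 ztop 59.1
  x -60 ymid 4.6 w 27.0 ztop 59.2
  x -40 ymid 4.9 w 28.3 ztop 60.8
  x -20 ymid 4.9 w 33.4 ztop 72.7
  x 0 ymid 5.0 w 33.8 ztop 72.5
  x 20 ymid 8.3 w 20.1 ztop 66.3
  deck z 31.0
scene pts 620 x ends [-178.3   31.1] min/max -180.7 33.3
  x -180 ymid 0.8 w 27.5 ztop 56.1
  x -160 ymid 0.5 w 27.9 ztop 56.9
  x -140 ymid 0.9 w 28.1 ztop 57.7
  x -120 ymid 0.6 w 27.1 ztop 59.2
  x -100 ymid -0.6 w 28.7 ztop 60.2
  x -80 ymid 0.0 w 26.4 ztop 60.5
  x -60 ymid 0.5 w 28.0 ztop 61.3
  x -40 ymid -0.1 w 26.8 ztop 62.9
  x -20 ymid 0.8 w 33.7 ztop 74.6
  x 0 ymid 0.3 w 32.4 ztop 75.1
  x 20 ymid -0.5 w 31.3 ztop 67.7
  deck z 32.5
```

View pics/c_wrist.png

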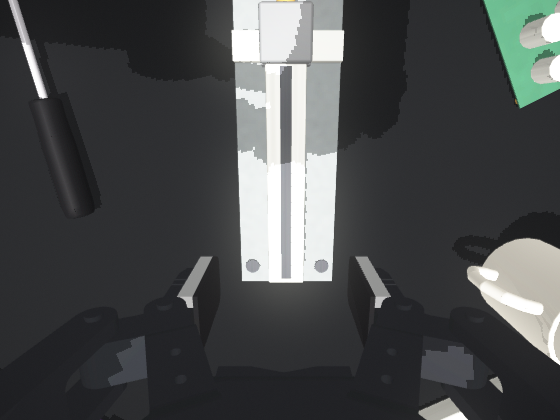

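The boom now lies squarely on the stand. Its head is on the ridge at (286,40) and its tail is on the long deck at (286,280), about x=-181. I'll take it by the tail.

>>> carry_out(series="-0.0052 -0.0245 -0.04 0; -0.0052 -0.0246 -0.05 0; 0 0 -0.03 0; 0 0 -0.01 0; 0 0 -0.0045 0; 0 0 0 0; 0 0 0 0")

```text
time: 12.68
tool_pos: [0.5356, -0.1511, 0.0533]
tcp_rot: [2.451, 1.961, 0.002]
wrist_force: [0.1, 0.0, 0.7]
width: 0.647
grip_force: 0.0
```

>>> carry_out(series="0 0 0 0; 0 0 0 0; 0 0 0 0; 0 0 0 0; 0 0 0 0", jaw=-1, grip_force=25)

```text
time: 13.3
tool_pos: [0.5347, -0.1511, 0.0527]
tcp_rot: [2.453, 1.961, 0.001]
wrist_force: [-1.1, 0.5, 6.4]
width: 0.323
grip_force: 26.6
```

>>> carry_out(series="0.0013 0.0058 0 0; 0.0013 0.0058 0 0; 0.0013 0.0059 0 0; 0.0013 0.0059 0 0; 0.0014 0.0058 0 0; 0.0013 0.0058 0 0; 0.0013 0.0059 0 0; 0.0014 0.0059 0 0; 0 0 0 0; 0 0 0 0")

```text
time: 14.55
tool_pos: [0.5461, -0.1046, 0.0529]
tcp_rot: [2.452, 1.961, 0.002]
wrist_force: [-1.1, -2.5, 7.2]
width: 0.322
grip_force: 26.7
```

>>> carry_out(series="0 0 0 0; 0 0 0 0; 0 0 0 0; 0 0 0 0", jaw=-0.1)

```text
time: 15.05
tool_pos: [0.5446, -0.104, 0.0515]
tcp_rot: [-2.453, -1.961, 0.001]
wrist_force: [0.9, -0.6, 0.2]
width: 0.456
grip_force: 0.0
```

```bash
python3 - <<'E'
from h import *
st()
for n in("side","wrist"):
    p,P,K,T=look(n);cv2.imwrite(f"pics/d_{n}.png",p);boom(P,n)
E
```

```text
t 15.05 pos [ 544.6 -104.    51.5] yang -12.71 F [ 0.85 -0.64  0.19] M [ 0.023 -0.017  0.025] w 38.8 g 0.0
side pts 678 x ends [-130.9   79.1] min/max -133.2 79.6
  x -140 ymid -7.9 w 25.0 ztop 70.0
  x -120 ymid 0.6 w 47.7 ztop 67.1
  x -100 ymid 3.8 w 27.4 ztop 56.8
  x -80 ymid 3.5 w 26.3 ztop 57.7
  x -60 ymid 3.3 w 28.9 ztop 59.0
  x -40 ymid 3.8 w 28.0 ztop 60.1
  x -20 ymid 3.3 w 27.4 ztop 60.9
  x 0 ymid 3.7 w 28.0 ztop 62.6
  x 20 ymid 4.3 w 32.4 ztop 74.9
  x 40 ymid 4.3 w 32.6 ztop 77.0
  x 60 ymid 3.6 w 31.6 ztop 72.7
  deck z 30.9
wrist pts 29316 x ends [-132.1  -18.9] min/max -133.1 -18.3
  x -140 ymid 0.8 w 40.3 ztop 54.7
  x -120 ymid 0.4 w 48.6 ztop 64.8
  x -100 ymid -0.6 w 26.1 ztop 56.4
  x -80 ymid -0.5 w 26.1 ztop 57.7
  x -60 ymid -0.4 w 26.1 ztop 59.1
  x -40 ymid -0.4 w 26.1 ztop 60.4
  x -20 ymid -0.4 w 26.1 ztop 61.0
  deck z 31.1
```

>>> carry_out(series="0 0 0 0; 0 0 0 0; 0 0 0 0; 0.0005 0.002 0 0; 0.0004 0.0019 0 0; 0 0 0 0", jaw=-1)

```text
time: 15.9
tool_pos: [0.5458, -0.1003, 0.0519]
tcp_rot: [2.454, 1.962, -0.0]
wrist_force: [-0.3, -1.4, 1.2]
width: 0.32
grip_force: 28.5
```

>>> carry_out(series="0 0 0 0; 0 0 0 0; 0 0 0 0; 0 0 0 0", jaw=-0.1)

```text
time: 16.4
tool_pos: [0.5457, -0.1002, 0.0517]
tcp_rot: [-2.454, -1.962, 0.0]
wrist_force: [-0.4, 0.3, 0.4]
width: 0.449
grip_force: 0.0
```

```bash
python3 - <<'E'
from h import *
st()
p,P,K,T=look("wrist");boom(P,"wrist")
E
```

```text
t 16.4 pos [ 545.7 -100.2   51.7] yang -12.72 F [-0.45  0.33  0.39] M [-0.033  0.028  0.062] w 38.2 g 0.0
wrist pts 30461 x ends [-127.4  -15. ] min/max -128.8 -14.3
  x -140 ymid 0.7 w 39.9 ztop 60.3
  x -120 ymid 0.4 w 48.5 ztop 65.4
  x -100 ymid 0.4 w 26.1 ztop 60.5
  x -80 ymid 0.4 w 26.1 ztop 60.8
  x -60 ymid 0.2 w 26.1 ztop 61.1
  x -40 ymid 0.2 w 26.1 ztop 61.3
  x -20 ymid 0.1 w 26.0 ztop 61.5
  deck z 31.1
```

>>> carry_out(series="0 0 0.004 0; 0 0 0.004 0; 0 0 0 0; 0 0 0 0")

```text
time: 16.95
tool_pos: [0.5458, -0.1003, 0.0599]
tcp_rot: [2.454, 1.962, 0.0]
wrist_force: [-0.2, -0.1, -0.2]
width: 0.45
grip_force: 0.0
```

```bash
python3 - <<'E'
from h import *
st()
p,P,K,T=look("wrist");boom(P,"wrist")
E
```

```text
t 16.95 pos [ 545.8 -100.3   59.9] yang -12.72 F [-0.25 -0.07 -0.16] M [-0.014 -0.035 -0.01 ] w 38.3 g 0.0
wrist pts 26989 x ends [-128.3  -12.8] min/max -129.5 -12.2
  x -140 ymid 0.5 w 39.7 ztop 55.4
  x -120 ymid 0.4 w 48.0 ztop 70.3
  x -100 ymid 0.5 w 26.1 ztop 56.6
  x -80 ymid 0.4 w 26.1 ztop 57.9
  x -60 ymid 0.3 w 26.1 ztop 59.1
  x -40 ymid 0.1 w 26.1 ztop 60.4
  x -20 ymid 0.1 w 26.1 ztop 61.2
  deck z 31.1
```

>>> carry_out(series="0 0 -0.004 0; 0 0 -0.004 0; 0 0 0 0")

```text
time: 17.38
tool_pos: [0.5451, -0.1001, 0.051]
tcp_rot: [-2.453, -1.961, 0.001]
wrist_force: [0.4, -0.2, -0.2]
width: 0.454
grip_force: 0.0
```

>>> carry_out(series="0 0 0 0; 0 0 0 0; 0 0 0 0; 0.0005 0.002 0 0; 0.0004 0.0019 0 0; 0 0 0 0", jaw=-1)

```text
time: 18.12
tool_pos: [0.5468, -0.0964, 0.0519]
tcp_rot: [2.453, 1.962, 0.0]
wrist_force: [-0.3, -1.0, 0.5]
width: 0.32
grip_force: 31.1
```

>>> carry_out(series="0 0 0 0; 0 0 0 0; 0 0 0 0; 0 0 0 0; 0 0 0 0; 0 0 0 0; 0 0 0 0; 0 0 0 0", jaw=-0.1)

```text
time: 19.12
tool_pos: [0.5467, -0.0964, 0.0518]
tcp_rot: [2.454, 1.962, 0.0]
wrist_force: [0.2, 0.1, 0.4]
width: 0.45
grip_force: 0.0
```

```bash
python3 - <<'E'
from h import *
st()
p,P,K,T=look("wrist");boom(P,"wrist")
E
```

```text
t 19.12 pos [546.7 -96.4  51.8] yang -12.72 F [0.21 0.14 0.35] M [0.009 0.026 0.026] w 38.2 g 0.0
wrist pts 30503 x ends [-123.3  -11.1] min/max -124.9 -10.6
  x -140 ymid 0.6 w 39.1 ztop 60.4
  x -120 ymid 0.5 w 46.7 ztop 63.9
  x -100 ymid -0.3 w 46.4 ztop 60.9
  x -80 ymid 0.3 w 26.1 ztop 61.0
  x -60 ymid 0.2 w 26.1 ztop 61.2
  x -40 ymid 0.1 w 26.1 ztop 61.4
  x -20 ymid 0.1 w 26.2 ztop 61.6
  deck z 31.2
```

>>> carry_out(series="0 0 0.004 0; 0 0 0.004 0; 0 0 0 0; 0 0 0 0; 0 0 0 0; 0 0 0 0")

```text
time: 19.92
tool_pos: [0.5465, -0.0964, 0.0596]
tcp_rot: [-2.454, -1.962, 0.0]
wrist_force: [0.1, -0.4, -0.4]
width: 0.45
grip_force: 0.0
```

```bash
python3 - <<'E'
from h import *
st()
p,P,K,T=look("wrist");boom(P,"wrist")
p,P,K,T=look("side");boom(P,"side")
E
```

```text
t 19.93 pos [546.5 -96.4  59.6] yang -12.72 F [ 0.1  -0.38 -0.37] M [ 0.017 -0.01   0.002] w 38.2 g 0.0
wrist pts 28028 x ends [-123.4   -8.9] min/max -124.6 -8.3
  x -140 ymid 0.7 w 39.0 ztop 60.9
  x -120 ymid 0.5 w 47.2 ztop 70.2
  x -100 ymid 0.3 w 26.9 ztop 61.1
  x -80 ymid 0.3 w 26.1 ztop 61.2
  x -60 ymid 0.2 w 26.1 ztop 61.3
  x -40 ymid 0.2 w 26.1 ztop 61.5
  x -20 ymid 0.1 w 26.1 ztop 61.6
  deck z 31.1
side pts 702 x ends [-124.5   87.7] min/max -125.9 88.7
  x -140 ymid -11.4 w 14.6 ztop 66.8
  x -120 ymid 1.2 w 45.3 ztop 72.4
  x -100 ymid 0.4 w 36.0 ztop 62.0
  x -80 ymid 4.0 w 27.6 ztop 61.6
  x -60 ymid 4.8 w 28.2 ztop 61.5
  x -40 ymid 3.3 w 29.1 ztop 61.1
  x -20 ymid 4.0 w 26.8 ztop 61.6
  x 0 ymid 4.1 w 28.3 ztop 61.2
  x 20 ymid 2.6 w 30.2 ztop 60.7
  x 40 ymid 3.9 w 33.3 ztop 72.8
  x 60 ymid 3.7 w 33.4 ztop 71.6
  x 80 ymid 3.3 w 9.0 ztop 65.8
  deck z 30.9
```

>>> carry_out(series="0 0 0 0; 0 0 0 0; 0 0 0 0; 0.0004 0.0017 0 0; 0.0004 0.0017 0 0; 0.0004 0.0017 0 0; 0.0004 0.0017 0 0; 0 0 0 0; 0 0 0 0", jaw=-1)

```text
time: 21.15
tool_pos: [0.5483, -0.0894, 0.0598]
tcp_rot: [-2.454, -1.962, -0.0]
wrist_force: [-0.4, -0.9, 1.4]
width: 0.323
grip_force: 31.8
```

>>> carry_out(series="0 0 0 0; 0 0 0 0; 0 0 0 0; 0 0 0 0; 0 0 0 0; 0 0 0 0", jaw=-0.1)

```text
time: 21.9
tool_pos: [0.5483, -0.0896, 0.0598]
tcp_rot: [2.454, 1.962, 0.0]
wrist_force: [0.6, 0.2, -1.0]
width: 0.45
grip_force: 0.0
```

>>> carry_out(series="0 0 0.01 0; 0 0 0.03 0; 0 0 0.05 0; 0 0 0.05 0; -0.013 -0.057 0 0; 0 0 0 0; 0 0 0 0; 0 0 0 0")

```text
time: 22.9
tool_pos: [0.5351, -0.1457, 0.1993]
tcp_rot: [-2.452, -1.962, 0.0]
wrist_force: [0.2, 0.3, -0.0]
width: 0.451
grip_force: 0.0
```

```bash
python3 - <<'E'
from h import *
st()
for n in("wrist","side"):
    p,P,K,T=look(n);boom(P,n);cv2.imwrite(f"pics/e_{n}.png",p)
q=P.reshape(-1,3)
rect(P,(.453,.3535),.035,.008,.08,"marker");rect(P,(.453,.3535),.035,.03,.08,"tab")
E
```

```text
t 22.9 pos [ 535.1 -145.7  199.3] yang -12.68 F [ 0.15  0.33 -0.03] M [0.016 0.006 0.021] w 38.4 g 0.0
wrist pts 5716 x ends [-116.3  -19.7] min/max -116.4 -18.9
  x -120 ymid 0.6 w 26.1 ztop 61.7
  x -100 ymid 0.6 w 25.7 ztop 61.7
  x -80 ymid 0.3 w 25.9 ztop 61.7
  x -60 ymid 0.5 w 26.4 ztop 61.6
  x -40 ymid 0.5 w 26.1 ztop 61.7
  x -20 ymid 0.8 w 26.2 ztop 61.4
  deck z 31.1
side pts 662 x ends [-115.9   95. ] min/max -118.2 95.5
  x -120 ymid 3.8 w 29.2 ztop 61.5
  x -100 ymid 4.5 w 27.1 ztop 61.9
  x -80 ymid 4.2 w 29.4 ztop 62.0
  x -60 ymid 4.9 w 26.4 ztop 61.6
  x -40 ymid 4.9 w 28.7 ztop 61.2
  x -20 ymid 4.3 w 27.0 ztop 62.2
  x 0 ymid 3.1 w 28.8 ztop 60.8
  x 20 ymid 3.2 w 26.9 ztop 60.9
  x 40 ymid 4.8 w 31.2 ztop 72.3
  x 60 ymid 4.0 w 33.9 ztop 73.2
  x 80 ymid 4.8 w 31.9 ztop 66.7
  deck z 31.1
marker 263 c [451.8 353. ] size [44.1 28. ] ang 69.6 z [11.4 21.8 60.5] box [[431.0, 337.0], [457.0, 328.0], [473.0, 369.0], [446.0, 379.0]]
tab 114 c [451.  353.3] size [14.6 26.6] ang 73.9 z [31.  54.9 61.9] box [[436.0, 350.0], [462.0, 343.0], [466.0, 357.0], [440.0, 364.0]]
```

View pics/e_wrist.png

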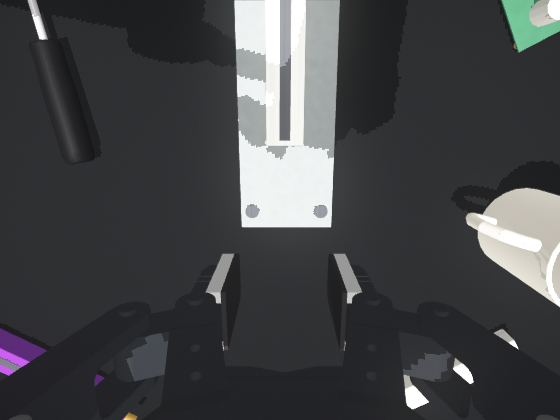

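The boom is level on the ridge alone: its top reads 61.7 mm along its whole length, and the tail end shows at (285,143) clear of the deck. Next is the marker.

>>> carry_out(series="-0.0082 0.0499 0 8.3; -0.0082 0.0499 0 8.3; -0.0082 0.0499 0 8.3; -0.0082 0.0499 0 8.3; -0.0082 0.0499 0 8.3; -0.0082 0.0499 0 8.3; -0.0082 0.0499 0 8.3; -0.0082 0.0499 0 8.4; -0.0082 0.0499 0 8.4; -0.0082 0.0499 0 8.3; 0 0 0 0; 0 0 0 0; 0 0 0 0", jaw=0)

```text
time: 24.62
tool_pos: [0.4532, 0.3514, 0.1995]
tcp_rot: [-0.535, -3.095, 0.001]
wrist_force: [0.9, -0.5, -0.7]
width: 0.499
grip_force: 0.0
```

```bash
python3 - <<'E'
from h import *
st()
p,P,K,T=look("wrist");cv2.imwrite("pics/f.png",p)
rect(P,(.453,.3535),.04,.008,.08,"marker");rect(P,(.453,.3535),.04,.03,.08,"tab");rect(P,(.453,.3535),.04,.05,.08,"tabtop")
E
```

```text
t 24.62 pos [453.2 351.4 199.5] yang 70.4 F [ 0.88 -0.5  -0.67] M [-0.005  0.019  0.018] w 42.5 g 0.0
marker 1535 c [454.  352.7] size [43.8 24.7] ang 71.5 z [15.7 19.8 60.1] box [[435.0, 336.0], [459.0, 328.0], [473.0, 370.0], [449.0, 377.0]]
tab 605 c [454.1 352.8] size [13.6 24.7] ang 71.1 z [34.4 58.9 60.3] box [[440.0, 350.0], [464.0, 342.0], [468.0, 355.0], [445.0, 363.0]]
tabtop 528 c [454.  352.5] size [12.8 24.7] ang 70.4 z [51.8 59.  60.4] box [[440.0, 351.0], [464.0, 342.0], [468.0, 354.0], [445.0, 363.0]]
```

View pics/f.png

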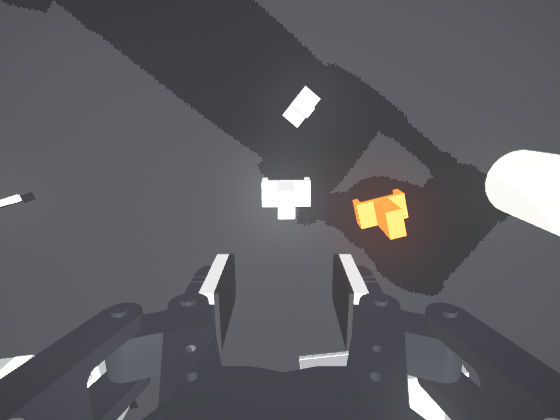

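The larger grey marker is centred at (286,190). The small one at (301,107) and the orange one at (382,212) are both clear of the fingers.

>>> carry_out(series="0.0008 0.0013 -0.05 0.6; 0 0 -0.05 0; 0 0 -0.035 0; 0 0 -0.015 0; 0 0 -0.007 0; 0 0 0 0; 0 0 0 0")

```text
time: 25.55
tool_pos: [0.4553, 0.3545, 0.0445]
tcp_rot: [0.516, 3.097, 0.003]
wrist_force: [-0.4, 0.0, -0.5]
width: 0.499
grip_force: 0.0
```

>>> carry_out(series="0 0 0 0; 0 0 0 0; 0 0 0 0; 0 0 0 0; 0 0 0 0; 0 0 0 0", jaw=-1, grip_force=30)

```text
time: 26.3
tool_pos: [0.4546, 0.3541, 0.0437]
tcp_rot: [0.516, 3.098, 0.001]
wrist_force: [-1.0, -0.5, 5.7]
width: 0.16
grip_force: 34.0
```

>>> carry_out(series="0 0 0.01 0; 0 0 0.04 0; 0 0 0.05 0; 0 0 0.05 0; 0 0 0 0; 0 0 0 0")

```text
time: 27.05
tool_pos: [0.4537, 0.3535, 0.1926]
tcp_rot: [-0.516, -3.099, 0.0]
wrist_force: [-0.7, -0.0, -0.5]
width: 0.158
grip_force: 33.2
```

```bash
python3 - <<'E'
from h import *
st()
for n in("scene","side"):
  p,P,K,T=look(n);boom(P,n)
# re-measure ridge from both, ends visible either side
  q=P.reshape(-1,3)*1000;q=q[~np.isnan(q[:,0])];d=q[:,:2]-C;u=np.c_[d@X,d@Y,q[:,2]]
  t=u[(abs(u[:,1])>18)&(abs(u[:,1])<46)&(abs(u[:,0])<25)&(u[:,2]>36.5)&(u[:,2]<46)]
  print("ridge",len(t),np.percentile(t[:,0],[5,50,95]),np.percentile(t[:,1],[2,98]))
E
```

```text
t 27.05 pos [453.7 353.5 192.6] yang 71.08 F [-0.75 -0.03 -0.5 ] M [ 0.039  0.039 -0.007] w 13.4 g 33.2
scene pts 684 x ends [-115.   95.] min/max -115.6 98.1
  x -120 ymid 0.4 w 25.5 ztop 62.2
  x -100 ymid 0.6 w 28.1 ztop 64.0
  x -80 ymid 0.3 w 27.4 ztop 63.3
  x -60 ymid 0.3 w 29.2 ztop 63.3
  x -40 ymid 0.2 w 27.1 ztop 62.8
  x -20 ymid 0.9 w 28.8 ztop 63.5
  x 0 ymid -0.2 w 27.5 ztop 63.7
  x 20 ymid 0.0 w 28.7 ztop 62.6
  x 40 ymid 0.0 w 32.6 ztop 74.3
  x 60 ymid -0.7 w 31.8 ztop 74.3
  x 80 ymid 0.0 w 33.8 ztop 70.2
  deck z 32.2
ridge 69 [-12.22100404  -0.24160037  12.79535025] [-40.71080248  39.03204789]
side pts 670 x ends [-116.9   95.3] min/max -118.5 95.5
  x -120 ymid 5.0 w 27.7 ztop 61.2
  x -100 ymid 4.1 w 28.2 ztop 61.7
  x -80 ymid 4.3 w 25.9 ztop 61.6
  x -60 ymid 4.2 w 28.0 ztop 61.0
  x -40 ymid 4.2 w 28.5 ztop 61.8
  x -20 ymid 2.9 w 28.8 ztop 61.1
  x 0 ymid 3.3 w 29.4 ztop 61.7
  x 20 ymid 5.2 w 27.6 ztop 61.2
  x 40 ymid 4.5 w 30.1 ztop 72.2
  x 60 ymid 4.2 w 34.0 ztop 72.9
  x 80 ymid 3.7 w 32.8 ztop 67.2
  deck z 31.3
ridge 49 [-9.34496212  0.2728862   9.06583658] [-38.28384933  42.89878247]
```

>>> carry_out(series="0.013 -0.038 0 -9.3; 0.013 -0.038 0 -9.3; 0.013 -0.038 0 -9.3; 0.013 -0.038 0 -9.3; 0.013 -0.038 0 -9.3; 0.013 -0.038 0 -9.3; 0.013 -0.038 0 -9.3; 0.013 -0.038 0 -9.3; 0.013 -0.0377 0 -9.4; 0 0 0 0; 0 0 -0.03 0; 0 0 -0.03 0; 0 0 0 0; 0 0 0 0; 0 0 0 0; 0 0 0 0")

```text
time: 29.15
tool_pos: [0.572, 0.0121, 0.1342]
tcp_rot: [2.452, 1.961, 0.003]
wrist_force: [1.7, -0.6, -0.3]
width: 0.155
grip_force: 33.2
```

```bash
python3 - <<'E'
from h import *
st();s=bot.read_state();print("stand frame of TCP",((s["tool_pos"][:2]*1000-C)@X).round(1),((s["tool_pos"][:2]*1000-C)@Y).round(1))
p,P,K,T=look("wrist");cv2.imwrite("pics/g.png",p)
def fr(P,lo,hi,nm):
  q=P.reshape(-1,3)*1000;q=q[~np.isnan(q[:,0])];d=q[:,:2]-C;u=np.c_[d@X,d@Y,q[:,2]]
  t=u[(abs(u[:,1])<30)&(abs(u[:,0])<20)&(u[:,2]>lo)&(u[:,2]<hi)]
  if len(t)>5: print(nm,len(t),"x",np.percentile(t[:,0],[2,98]).round(1),"y",np.percentile(t[:,1],[2,98]).round(1),"z",np.percentile(t[:,2],[2,98]).round(1))
boom(P,"wrist")
fr(P,80,108,"m wrist")
for n in("scene","side"):
  p,P,K,T=look(n);fr(P,82,110,"m "+n);cv2.imwrite(f"pics/g_{n}.png",p)
  boom(P,n)
E
```

```text
t 29.15 pos [572.   12.1 134.2] yang -12.7 F [ 1.68 -0.62 -0.28] M [-0.004  0.011  0.009] w 13.2 g 33.2
stand frame of TCP 0.6 -0.9
wrist pts 10253 x ends [-99.1  94.3] min/max -100.5 95.3
  x -120 ymid -0.0 w 12.1 ztop 61.0
  x -100 ymid 0.4 w 26.1 ztop 61.5
  x -80 ymid -0.6 w 23.8 ztop 61.6
  x -20 ymid 0.4 w 26.1 ztop 61.6
  x 0 ymid 0.1 w 26.2 ztop 61.5
  x 20 ymid -0.0 w 26.1 ztop 61.5
  x 40 ymid 0.0 w 30.5 ztop 73.2
  x 60 ymid 0.0 w 31.7 ztop 73.5
  x 80 ymid 0.2 w 28.6 ztop 72.5
  deck z 31.1
m wrist 472 x [ 9.1 11.8] y [-21.5  21.5] z [ 91.1 107.9]
m scene 51 x [-11.2  13.8] y [-22.1  22.5] z [ 89.4 109.8]
scene pts 552 x ends [-114.9   96.7] min/max -116.4 98.1
  x -120 ymid 0.7 w 28.6 ztop 62.6
  x -100 ymid -0.1 w 27.4 ztop 62.9
  x -80 ymid -6.2 w 15.7 ztop 62.8
  x -60 ymid -7.9 w 12.6 ztop 61.7
  x -40 ymid -6.6 w 16.0 ztop 62.9
  x -20 ymid -0.9 w 27.4 ztop 60.3
  x 0 ymid -0.1 w 27.5 ztop 63.3
  x 20 ymid -0.2 w 27.0 ztop 63.5
  x 40 ymid -0.0 w 32.7 ztop 73.5
  x 60 ymid -0.6 w 32.8 ztop 75.2
  x 80 ymid -0.0 w 32.4 ztop 71.8
  deck z 32.0
m side 95 x [-13.   11.1] y [-19.9  25.6] z [ 88.8 109.6]
side pts 653 x ends [-115.7   94.4] min/max -117.6 94.8
  x -120 ymid 4.1 w 28.4 ztop 61.6
  x -100 ymid 4.5 w 27.7 ztop 61.8
  x -80 ymid 3.5 w 29.9 ztop 61.3
  x -60 ymid 4.4 w 27.7 ztop 61.3
  x -40 ymid 8.1 w 19.0 ztop 60.9
  x -20 ymid 4.1 w 27.7 ztop 60.6
  x 0 ymid 4.3 w 27.4 ztop 61.7
  x 20 ymid 4.4 w 26.4 ztop 61.0
  x 40 ymid 4.3 w 32.6 ztop 72.4
  x 60 ymid 4.1 w 34.6 ztop 73.0
  x 80 ymid 4.5 w 32.5 ztop 67.4
  deck z 31.1
```

View pics/g.png

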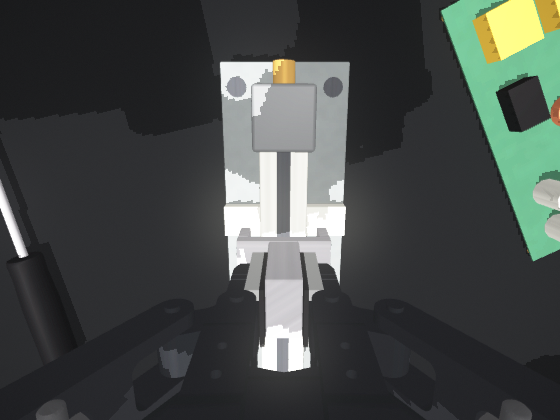

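The marker hangs symmetrically over the bar, with its bridge at (285,238) just past the ridge band at (285,220). It's centred within about 1 mm, so I'll lower it.

>>> carry_out(series="0 0 -0.012 0; 0 0 -0.012 0; 0 0 -0.006 0; 0 0 -0.004 0; 0 0 -0.002 0; 0 0 -0.001 0; 0 0 0 0; 0 0 0 0")

```text
time: 30.3
tool_pos: [0.5713, 0.012, 0.0961]
tcp_rot: [2.454, 1.961, 0.001]
wrist_force: [0.5, 0.0, 0.3]
width: 0.16
grip_force: 33.2
```

>>> carry_out(series="0 0 -0.001 0; 0 0 -0.001 0; 0 0 0 0; 0 0 0 0")

```text
time: 30.8
tool_pos: [0.5711, 0.012, 0.0937]
tcp_rot: [-2.454, -1.962, 0.0]
wrist_force: [0.4, -0.3, -1.1]
width: 0.158
grip_force: 33.2
```

```bash
python3 - <<'E'
from h import *
st();s=bot.read_state();print("stand frame of TCP",((s["tool_pos"][:2]*1000-C)@X).round(1),((s["tool_pos"][:2]*1000-C)@Y).round(1))
p,P,K,T=look("side");boom(P,"side")
st()
E
```

```text
t 30.8 pos [571.1  12.   93.7] yang -12.72 F [ 0.39 -0.34 -1.11] M [-0.01  -0.002 -0.008] w 13.5 g 33.2
stand frame of TCP 0.3 0.0
side pts 683 x ends [-117.    95.1] min/max -118.4 95.9
  x -120 ymid 3.7 w 29.2 ztop 60.7
  x -100 ymid 4.2 w 27.8 ztop 62.1
  x -80 ymid 3.8 w 28.0 ztop 61.2
  x -60 ymid 4.4 w 27.7 ztop 60.9
  x -40 ymid 6.6 w 24.5 ztop 61.5
  x -20 ymid 17.4 w 16.4 ztop 68.9
  x 0 ymid 3.5 w 43.0 ztop 68.9
  x 20 ymid 4.7 w 26.7 ztop 61.5
  x 40 ymid 5.6 w 32.7 ztop 71.6
  x 60 ymid 3.9 w 33.8 ztop 72.8
  x 80 ymid 2.9 w 32.0 ztop 66.7
  deck z 31.5
t 30.85 pos [571.1  12.   93.8] yang -12.72 F [-0.27  0.07 -0.33] M [0.008 0.01  0.04 ] w 13.4 g 33.2
```

>>> carry_out(series="0 0 -0.001 0; 0 0 0 0; 0 0 0 0")

```text
time: 31.22
tool_pos: [0.571, 0.012, 0.0927]
tcp_rot: [-2.454, -1.962, 0.0]
wrist_force: [0.2, -0.1, 0.1]
width: 0.155
grip_force: 33.2
```

>>> carry_out(series="0 0 -0.0007 0; 0 0 0 0; 0 0 0 0")

```text
time: 31.6
tool_pos: [0.5711, 0.012, 0.0921]
tcp_rot: [-2.454, -1.962, 0.0]
wrist_force: [0.3, 0.7, -0.5]
width: 0.157
grip_force: 33.2
```

>>> carry_out(series="0 0 -0.0005 0; 0 0 0 0; 0 0 0 0")

```text
time: 31.98
tool_pos: [0.5712, 0.012, 0.0918]
tcp_rot: [2.454, 1.962, 0.0]
wrist_force: [0.2, -0.3, 0.9]
width: 0.16
grip_force: 33.4
```

>>> carry_out(series="0 0 -0.0003 0; 0 0 0 0; 0 0 0 0")

```text
time: 32.35
tool_pos: [0.5712, 0.012, 0.0917]
tcp_rot: [2.454, 1.962, 0.0]
wrist_force: [-1.8, -0.2, 5.4]
width: 0.159
grip_force: 34.0
```

>>> carry_out(series="0 0 0 0; 0 0 0 0; 0 0 0 0; 0 0 0 0", jaw=-0.3)

```text
time: 32.85
tool_pos: [0.571, 0.012, 0.0911]
tcp_rot: [-2.454, -1.962, 0.0]
wrist_force: [0.1, 1.2, -0.5]
width: 0.35
grip_force: 0.0
```

>>> carry_out(series="0 0 0.01 0; 0 0 0.03 0; 0 0 0.05 0; 0 0 0.05 0; 0 0 0 0; 0 0 0 0; 0 0 0 0; 0 0 0 0")

```text
time: 33.85
tool_pos: [0.5701, 0.012, 0.2295]
tcp_rot: [-2.452, -1.96, 0.004]
wrist_force: [-0.4, -0.0, 0.2]
width: 0.351
grip_force: 0.0
```

```bash
python3 - <<'E'
from h import *
st()
def fr(P,lo,hi,nm):
  q=P.reshape(-1,3)*1000;q=q[~np.isnan(q[:,0])];d=q[:,:2]-C;u=np.c_[d@X,d@Y,q[:,2]]
  for lo,hi,w in((95,120,20),(65,71.5,30)):
    t=u[(abs(u[:,1])<w)&(abs(u[:,0])<25)&(u[:,2]>lo)&(u[:,2]<hi)]
    if len(t)>5: print(nm,len(t),"x",np.percentile(t[:,0],[2,98]).round(1),"y",np.percentile(t[:,1],[2,98]).round(1),"z",np.percentile(t[:,2],[2,50,98]).round(1))
for n in("wrist","scene","side"):
  p,P,K,T=look(n);fr(P,82,112,"m "+n);cv2.imwrite(f"pics/h_{n}.png",p)
  boom(P,n)
E
```

```text
t 33.85 pos [570.1  12.  229.5] yang -12.72 F [-0.39 -0.03  0.22] M [-0.027 -0.031 -0.005] w 29.8 g 0.0
m wrist 629 x [-11.8  11.2] y [-6.2  7.1] z [ 97.2 106.9 108.4]
m wrist 953 x [-12.6  11. ] y [-20.9  22.3] z [65.6 67.1 68.7]
wrist pts 7607 x ends [-116.1   93.9] min/max -117.4 94.9
  x -120 ymid 0.8 w 26.5 ztop 61.4
  x -100 ymid 0.6 w 26.6 ztop 61.5
  x -80 ymid 0.5 w 26.5 ztop 61.5
  x -60 ymid 0.5 w 26.1 ztop 61.5
  x -40 ymid 0.2 w 26.6 ztop 61.6
  x -20 ymid 0.6 w 42.0 ztop 67.4
  x 0 ymid 0.7 w 41.3 ztop 67.1
  x 20 ymid 0.3 w 25.5 ztop 61.6
  x 40 ymid -0.2 w 30.1 ztop 73.2
  x 60 ymid 0.1 w 32.0 ztop 73.5
  x 80 ymid 0.1 w 28.6 ztop 72.5
  deck z 31.0
m scene 45 x [-9.5 12.8] y [-7.1  7.4] z [ 97.1 107.8 113.2]
m scene 55 x [-21.   23.8] y [-19.4  22.6] z [65.2 68.3 71.2]
scene pts 686 x ends [-114.1   95.8] min/max -116.5 96.6
  x -120 ymid 1.0 w 27.9 ztop 63.5
  x -100 ymid -0.4 w 27.5 ztop 63.4
  x -80 ymid 0.2 w 26.5 ztop 64.5
  x -60 ymid 0.4 w 28.3 ztop 63.6
  x -40 ymid -0.6 w 27.5 ztop 62.8
  x -20 ymid -10.8 w 20.0 ztop 69.3
  x 0 ymid 0.2 w 41.6 ztop 70.0
  x 20 ymid -0.2 w 27.8 ztop 64.2
  x 40 ymid -0.1 w 33.1 ztop 73.3
  x 60 ymid -1.0 w 32.5 ztop 75.1
  x 80 ymid 0.0 w 33.8 ztop 69.9
  deck z 32.2
m side 61 x [-13.2  12. ] y [-5.8 11.7] z [ 95.4 104.2 109.3]
m side 51 x [-14.7  12. ] y [-18.   25.9] z [65.1 67.3 70.5]
side pts 701 x ends [-117.2   95. ] min/max -118.1 95.8
  x -120 ymid 4.0 w 27.0 ztop 61.3
  x -100 ymid 4.5 w 27.6 ztop 61.1
  x -80 ymid 3.7 w 29.6 ztop 61.6
  x -60 ymid 4.8 w 27.3 ztop 61.6
  x -40 ymid 4.9 w 26.6 ztop 61.9
  x -20 ymid 16.1 w 18.8 ztop 69.6
  x 0 ymid 3.9 w 42.8 ztop 67.6
  x 20 ymid 4.0 w 27.7 ztop 60.9
  x 40 ymid 5.6 w 31.6 ztop 72.7
  x 60 ymid 4.5 w 32.7 ztop 72.8
  x 80 ymid 4.2 w 32.7 ztop 67.6
  deck z 30.9
```

View pics/h_side.png

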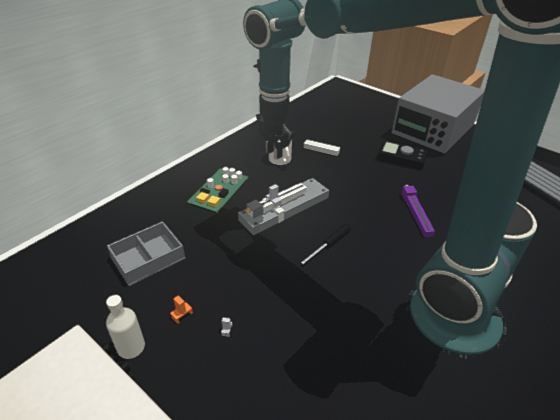

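The marker sits astride the level boom over the ridge at about (275,190), centred within about 1 mm. The bystanders are where they were, so I'm handing in.

```bash
python3 -c "
from workcell import bot
print(bot.finish_job())"
```

```text
the job is handed in; nothing more can be done
None
```

The job is handed in at about 34 s: the boom lies level on the ridge alone, and the steel marker saddle sits astride it within about 1 mm of the ridge's middle by camera; the judge's verdict was not shown.

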